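# Set the tube shaker's speed dial to the long scale line and start it

### The arm

A 6-joint arm with a two-finger parallel gripper is mounted at the origin on the work surface. World frame = base frame: x ahead of the robot, y to its left, z up, the work surface at z = 0. Lengths are in m, angles in rad, forces in N, time in s.
With the tool pointing down it reaches from about 0.35 to 0.85 m from the base axis. Payload 8.1 kg.
Tool frame: the origin (TCP) lies at the very end of the fingers, on their centre line; the grasp point (between the pads) lies 19 mm behind it; z points along the fingers, y is the direction in which the jaws open and shut (so a half turn about z gives the same grasp; the last joint's range is limited). The gripper opens to 93 mm and grips with 3 to 60 N. Pads are 15 mm wide; open, the fingers measure 128 mm over their backs; the gripper's body (75 mm by 188 mm) begins 65 mm behind the grasp point.
Start: joints at [-1.337, 0.13, 1.488, -0, 1.523, -0.085], TCP at [0.188, -0.57, 0.219] pointing down, gripper open.
Joint ranges: [-2.96, 2.96], [-0.89, 2.26], [0.02, 2.5], [-1.34, 4.48], [0, 2.73], [-2.66, 2.66]. Speed limits (rad/s): [2.39, 2.39, 2.79, 3.14, 3.14, 3.14].

### API

Orientations are given as a rotation vector (axis times angle).
In Python, from plant import robot gives the robot as it stands.
- The arm moves only by the shell command python3 -m inch 'ROWS' [FORCE]. ROWS is JSON, a list that holds one entry, the list of rows, each a list of 7 numbers: the shift along the tool's x, y, z in cm, then the turn, a rotation vector about the tool's x, y, z in degrees, then the gripper command: -1 is fully open, 1 is shut, values between are in proportion. A call has 1 to 5 rows; each row shifts and turns the commanded pose from where the row before left it, along the tool's axes as they then stand; what a row does not reach is not made up. A row lasts 1/10 s, in which the tool goes at most 50 mm and 8.59 degrees, less where a joint would pass 70% of its speed; a pose out of reach is approached as far as the arm can. A call with a gripper value outside its range is refused whole. The fingers move at their own pace and stop on an object; FORCE is the grip in N (left out, the last holds). Time passes only in rows, so rows that do not move let the fingers close. It gives the time, the measured TCP pose, the force and the opening at its end, in the units of the state.
- robot.read_state(): the state, without advancing time (a new reading comes with each control period).
- robot.read_camera(name): name is "scene" or "top"; returns a dict with "image" (384x512x3 uint8, blue, green, red), "K" (3x3 intrinsics, pixels), "R" (3x3) and "t" (3): a world point X has camera coordinates R X + t. Camera axes: x right, y down, z forward; pixel columns grow to the right and rows downward; lengths in m; the calibration is good to about 2 mm. A picture is of the moment at which its call begins. There is no depth.
- robot.close_job(): hands the job in, once; it reports no verdict.
The state is a dict: "t": time; "q": joint angles; "dq": joint speeds; "joint_torque": joint torques, N m; "tool_pos": TCP position; "orientation": TCP orientation; "force": force on the tool from outside, world axes, zero at the start; "wrist_torque": the same for the moment, N m; "opening": finger opening in m.
Only numpy, scipy, OpenCV 4.12 (cv2) and the standard library are available. Lean on these libraries where they do the work, as an engineer would, in place of code of your own. Each camera call takes 0.05 s, during which the arm holds its last target. There are 200 camera calls.

### The job

Set the tube shaker on the lab bench: push the upright fin of its big round dial round with your fingertips until the dial's index line points at the one long line of the scale around it, and only then press the round key fully down and let it go, leaving the dial set. Do not pinch the fin between the fingers, do not press the square key, and leave everything else standing where it is.

Things in the scene. Friction and masses are not known exactly. Their poses are not given: they have to be found in the camera images.
- shaker: White tube shaker, fixed, 220 (x) x 340 (y) mm. Origin: centre of its underside; -x is its front. The -y half is a flat control panel 60 mm above the bench: dial axis at x +20, y -75 mm, round key at -85, -130, square key at -85, -35. On the +y half stands a tube platform (y +30 to +160, x -95 to +95), up to 104 mm above the bench.
- speed_dial (a joint): Angle of the big dial, rad, counter-clockwise from above; at 0 the index line points along the shaker's +x. Black disc, 90 mm diameter, 12 mm thick, lying on the panel (top 72 mm above the bench). Turns either way as far as wanted, no stops in use. Stiff: about 0.07 N m (some 3 N at the fin); stays where it is left. Starts between 1.7 and 4.6.
- scale_ring (a joint): Angle of the scale, rad, same sense and zero as the dial: index and long line agree when both angles are equal (or differ by whole turns). Flat white ring flush in the panel round the dial, 148 mm across, 12 black radial lines 30 degrees apart: eleven 6 mm long, one 23 mm long, the target. From -1 to 1, fixed in a run; touch cannot move it.
- dial_axis (a point): Point on the dial's axis at the top face of the disc, 72 mm above the bench. Its x axis points along the index line.
- index_tip (a point): Outer end of the dial's index line, at the disc's rim, 45 mm from the axis, on the top face. The index is a white line 3.5 mm wide, running from near the axis to the rim, on the side of the dial opposite the fin.
- scale_mark (a point): Point on the radius of the scale's long line, 45 mm from the dial's axis, at the height of the disc's top face: where the index tip must come.
- fin_top (a point): Centre of the top of the fin, 98 mm above the bench and 27 mm from the dial's axis, opposite the index line. The fin is an upright radial aluminium rib on the dial, 30 mm long (12 to 42 mm from the axis), 12 mm thick, its sides 22 mm high above the disc with a 4 mm thick crest 4 mm higher along the middle.
- start_key (a joint): Travel of the round white key, m: 0 up, 0.006 fully down, about 5 N, springs back. 28 mm diameter, in a grey housing.
- start_key_top (a point): Centre of the top of the round key; press straight down here.
- stop_key (a joint): Travel of the square white key (24 mm square, in a grey frame), m: 0 up, 0.006 fully down; a light spring of about 4 N. Leave it alone.
- stop_top (a point): Centre of the top of the square key, 78 mm above the bench.
- vial: Small capped vial, 22 mm diameter, 36 mm tall, standing loose on the panel's far corner, about 70 mm in x and 70 mm in y from the dial's axis. Origin: centre of its underside. Leave standing.
- tube_rack: Blue tube rack, 160 x 85 x 28 mm, on the bench beside the shaker's platform end. Origin: centre of its underside. Leave alone.
- tip_box: Blue pipette-tip box, 122 x 87 x 67 mm, on the bench beside the shaker's panel end. Origin: centre of its underside. Leave alone.
- reagent_jar: Jar, 48 mm diameter, 60 mm tall, behind the shaker. Origin: centre of its underside. Leave alone.
- marker: Marker pen, 130 mm long, 13 mm thick, on the bench in front of the shaker. Origin: its middle, on the underside. Leave alone.
- petri_dish: Small clear dish with lid, 62 mm diameter, 16 mm tall, on the bench in front of the shaker. Origin: centre of its underside. Leave alone.
- steel_cup: Open steel cup, 56 mm diameter at the rim, 70 mm tall, behind the shaker. Origin: centre of its underside. Leave alone.

How it is judged:
On the way, in this order (a step that is already met when the one before it is completed fails the run):
1. the index line is brought to the long scale line and rests there (distance between index_tip and scale_mark below 0.0045 m and velocity of joint speed_dial between -0.1 and 0.1 rad/s), for 0.3 s.
2. the round key is pressed down (distance between index_tip and scale_mark below 0.0045 m and value of joint start_key above 0.004 m), for 0.05 s.
At the end, for the whole second after the job is handed in: The index tip stands within 4.5 mm of the long line (about 5 degrees) with the dial at rest, both keys are up again, and every loose thing is within 20 mm of where it stood (all of step 1 and value of joint each of start_key, stop_key below 0.002 m and distance of each of vial, tube_rack, tip_box, reagent_jar, marker, petri_dish, steel_cup from where it was at the start of the episode below 0.02 m); the robot touches nothing.
It fails at once if the round key pressed while the index is off the long line (value of joint start_key above 0.003 m and not (distance between index_tip and scale_mark below 0.0045 m)).
It fails at once if the square key pressed (value of joint stop_key above 0.003 m).
It fails at once if the fin pinched: both of its sides squeezed by the fingers at once (contact force between the fingers and speed_dial_c2 above 2 N and contact force between the fingers and speed_dial_c3 above 2 N).
It fails at once if a loose thing lifted, carried or knocked more than 20 mm from its place (distance of any of vial, tube_rack, tip_box, reagent_jar, marker, petri_dish, steel_cup from where it was at the start of the episode above 0.02 m).
It also fails if it takes over 48 s, if anything falls off the work surface, if the arm or the gripper's body presses on something with over 40 N, if the wrist force passes 120 N, or if a joint passes its speed limit or range.

## Working session

There is one attempt and no reset: what is moved stays moved. The work goes in short steps, Python scripts to look and compute and a shell command to move; the robot and the scene stay as the last step left them, time stands still between calls to the robot, and variables do not carry over. Pictures are saved under pics/ and viewed, about 8 in all and at most 12, crops included, and the job is handed in when it is done.

```bash
mkdir -p pics; python3 - <<'E'
from plant import robot
import cv2
for n in("top","scene"):
    c=robot.read_camera(n); cv2.imwrite(f"pics/{n}0.png",c["image"]); print(n,c["K"],c["R"],c["t"])
s=robot.read_state(); print(s["t"],s["tool_pos"],s["orientation"],s["force"],s["opening"])
E
```

```text
top [[440.69067433   0.         254.34261044]
 [  0.         440.69067433 195.82191742]
 [  0.           0.           1.        ]] [[ 0.01678141 -0.99984127  0.00598555]
 [-0.99798355 -0.01711614 -0.06112183]
 [ 0.06121458 -0.00494777 -0.99811237]] [0.01446617 0.5717374  0.95381127]
scene [[484.04644617   0.         253.28332144]
 [  0.         484.04644617 182.09583255]
 [  0.           0.           1.        ]] [[-0.43864033  0.89859819  0.01076811]
 [ 0.47878772  0.24382128 -0.84339404]
 [-0.76049785 -0.36479099 -0.53718763]] [ 0.22942357 -0.20068997  1.49845287]
0.1 [ 0.18796106 -0.56925657  0.21769109] [-3.10013474e+00 -4.98374082e-01  1.90189908e-04] [-0.29221619 -0.25648983 -0.72391237] 0.09302540212285793
```

View pics/top0.png

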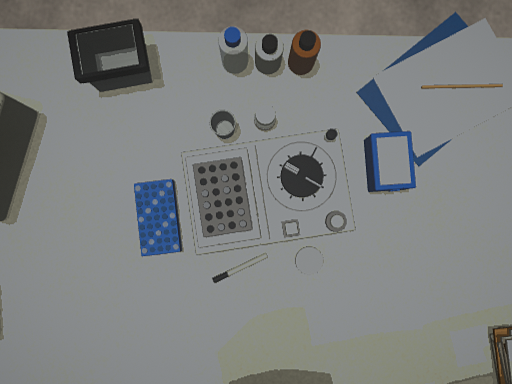

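View pics/scene0.png

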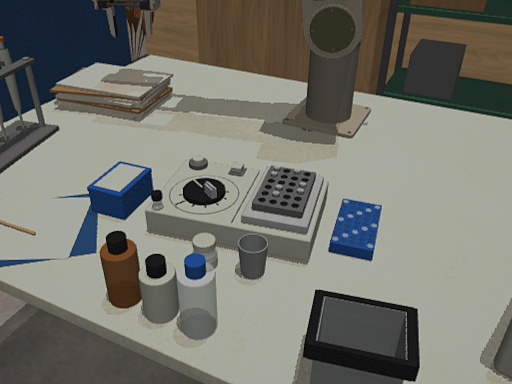

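The top view shows the dial near (302,176), the fin to its upper left, the index towards the lower right and the long line near (315,152). The round key is at (336,221), the square key at (290,228) and the vial at (331,134). I'll zoom in and measure.

```bash
cat > h.py <<'E'
import numpy as np, cv2
from plant import robot
def ray(c,uv,z):
    d=c["R"].T@np.linalg.inv(c["K"])@np.array([uv[0],uv[1],1.]); o=-c["R"].T@c["t"]
    return o+d*(z-o[2])/d[2]
def proj(c,X):
    p=c["K"]@(c["R"]@np.asarray(X)+c["t"]); return p[:2]/p[2]
def rectify(c,ctr,z,half=.09,n=600):
    # plane z seen from above: image right = -y, up = +x
    P=[(half,half),(half,-half),(-half,-half),(-half,half)]
    src=np.float32([proj(c,[ctr[0]+a,ctr[1]+b,z]) for a,b in P])
    return cv2.warpPerspective(c["image"],cv2.getPerspectiveTransform(src,np.float32([[0,0],[n,0],[n,n],[0,n]])),(n,n),flags=cv2.INTER_CUBIC)
E
python3 - <<'E'
from h import *
c=robot.read_camera("top")
g=cv2.cvtColor(c["image"],cv2.COLOR_BGR2GRAY)
# black disc centroid
m=np.zeros_like(g); m[150:202,275:330]=(g[150:202,275:330]<70)*255
m=cv2.morphologyEx(m,cv2.MORPH_OPEN,np.ones((5,5)))
cs=max(cv2.findContours(m,0,2)[0],key=cv2.contourArea); h=cv2.convexHull(cs); (u,v),ax,an=cv2.fitEllipse(h)
D=ray(c,(u,v),.072); print("disc",u,v,ax,D)
for n,p,z in(("round",(336,221),.08),("square",(291,228),.078),("cornerA",(181,152),.03),("vial",(331,134),.096)): print(n,ray(c,p,z))
x=cv2.resize(c["image"][110:260,245:375],None,fx=5,fy=5,interpolation=cv2.INTER_CUBIC)[:, :]
cv2.imwrite("pics/z.png",cv2.resize(x,(520,600)))
E
```

```text
disc 301.6564636230469 175.6923370361328 (42.05611038208008, 42.68903732299805) [ 0.61184248 -0.07359566  0.072     ]
round [ 0.51857696 -0.1443299   0.08      ]
square [ 0.50264923 -0.05208465  0.078     ]
cornerA [0.66387384 0.18618219 0.03      ]
vial [ 0.69592858 -0.13006984  0.096     ]
```

View pics/z.png

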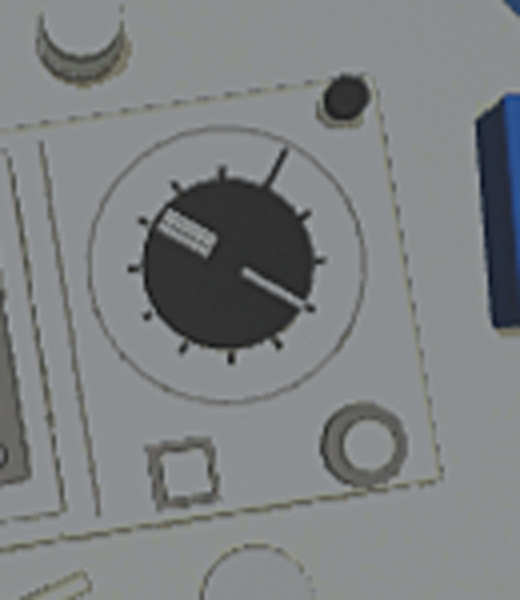

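The enlarged crop (4x, offset 245,110) shows the index at about −119° world and the long line at about −28°, so the dial needs about +91° CCW. I'll close the fingers and push the fin on its clockwise side along an arc, turning the tool with it. First I move above the start point.

```bash
A='[4.3,-2.37,0,0,0,0,1]'; python3 -m inch '[[[4.3,-2.37,0,0,0,0,1],[4.3,-2.37,0,0,0,0,1],[4.3,-2.37,0,0,0,0,1],[4.3,-2.37,0,0,0,0,1],[4.3,-2.37,0,0,0,0,1]]]' 40
python3 -m inch '[[[4.3,-2.37,0,0,0,0,1],[4.3,-2.37,0,0,0,0,1],[4.3,-2.37,0,0,0,0,1],[4.3,-2.37,0,0,0,0,1],[4.3,-2.37,0,0,0,0,1]]]'
python3 -m inch '[[[4.3,-2.37,0,0,0,0,1],[4.3,-2.37,0,0,0,0,1],[4.3,-2.37,0,0,0,0,1],[4.3,-2.37,0,0,0,0,1],[0,0,0,0,0,0,1]]]'
python3 -m inch '[[[0,0,0,0,0,-8.5,1],[0,0,0,0,0,-8.5,1],[0,0,0,0,0,-8.5,1],[0,0,0,0,0,-8.5,1],[0,0,0,0,0,-8.5,1]]]'
python3 -m inch '[[[0,0,0,0,0,0,1],[0,0,0,0,0,0,1]]]'
python3 - <<'E'
from h import *
from scipy.spatial.transform import Rotation as R
s=robot.read_state();M=R.from_rotvec(s["orientation"]).as_matrix();print(M,s["q"])
print((M.T@(np.array([.6547,-.0653,.15])-s["tool_pos"]))*100)
c=robot.read_camera("scene");cv2.imwrite("pics/s1.png",cv2.resize(c["image"][90:260,110:310],None,fx=3.5,fy=3.5,interpolation=cv2.INTER_CUBIC))
E
```

```text
t: 0.65
tool_pos: [0.356, -0.3881, 0.2184]
orientation: [-3.102, -0.498, 0.0]
force: [0.7, -0.9, 0.7]
opening: 0.0577
t: 1.15
tool_pos: [0.5231, -0.2081, 0.2185]
orientation: [3.102, 0.499, -0.0]
force: [0.2, -1.0, -0.3]
opening: 0.0175
t: 1.65
tool_pos: [0.6578, -0.0606, 0.2165]
orientation: [-3.098, -0.506, 0.002]
force: [-1.5, 1.3, -0.2]
opening: 0.0004
t: 2.15
tool_pos: [0.6553, -0.0664, 0.2182]
orientation: [-2.705, -1.597, 0.001]
force: [-0.0, 0.1, 0.5]
opening: 0.0004
t: 2.35
tool_pos: [0.6555, -0.0662, 0.2184]
orientation: [-2.714, -1.582, 0.001]
force: [0.6, 0.2, 0.6]
opening: 0.0005
[[ 4.92552878e-01  8.70282395e-01 -4.63235859e-04]
 [ 8.70282497e-01 -4.92552914e-01  3.99966263e-05]
 [-1.93359813e-04 -4.22846514e-04 -9.99999892e-01]] [-1.78487882e-01  2.89581261e-01  1.30724578e+00 -4.28964822e-05
  1.54522859e+00  3.36533993e-01]
[ 0.04489994 -0.11181987  6.83925117]
```

View pics/s1.png

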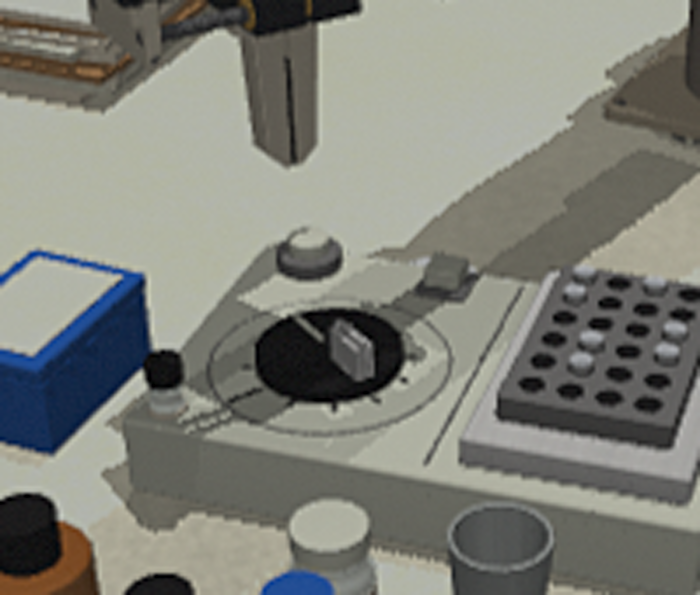

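The key stands clear of its housing, and the closed fingers hang above the dial on the fin's clockwise side. Next I descend and touch the fin.

```bash
python3 -m inch '[[[0,0,3.5,0,0,0,1],[0,-0.1,3.5,0,0,0,1],[0,0,3.5,0,0,0,1],[0,0,3.3,0,0,0,1],[0,0,0,0,0,0,1]]]'
python3 -m inch '[[[0,-0.3,0,0,0,0,1],[0,-0.3,0,0,0,0,1],[0,0,0,0,0,0,1]]]'
python3 -m inch '[[[0,-0.2,0,0,0,0,1],[0,0,0,0,0,0,1]]]'
python3 -m inch '[[[0,-0.2,0,0,0,0,1],[0,0,0,0,0,0,1]]]'
```

```text
t: 2.9
tool_pos: [0.6511, -0.0649, 0.0748]
orientation: [-2.707, -1.582, 0.01]
force: [0.0, 0.6, 0.1]
opening: 0.0007
t: 3.2
tool_pos: [0.6509, -0.0626, 0.0834]
orientation: [2.709, 1.587, 0.004]
force: [0.6, -0.2, -0.9]
opening: 0.0003
t: 3.4
tool_pos: [0.6483, -0.0616, 0.0818]
orientation: [2.709, 1.588, 0.002]
force: [0.0, 0.5, -0.0]
opening: 0.0002
t: 3.6
tool_pos: [0.646, -0.0605, 0.0808]
orientation: [-2.71, -1.589, -0.0]
force: [0.7, -0.4, -0.5]
opening: 0.0004
```

```bash
python3 -m inch '[[[0,-0.2,0,0,0,0,1],[0,0,0,0,0,0,1]]]'
python3 -m inch '[[[0,-0.2,0,0,0,0,1],[0,0,0,0,0,0,1]]]'
python3 -m inch '[[[0,-0.2,0,0,0,0,1],[0,0,0,0,0,0,1]]]'
```

```text
t: 3.8
tool_pos: [0.6442, -0.0595, 0.0805]
orientation: [-2.71, -1.589, 0.0]
force: [0.4, 0.2, -0.5]
opening: 0.0006
t: 4.0
tool_pos: [0.6431, -0.0587, 0.0807]
orientation: [2.709, 1.589, 0.001]
force: [3.7, -1.0, -2.9]
opening: 0.0004
t: 4.2
tool_pos: [0.6415, -0.0576, 0.0809]
orientation: [2.71, 1.589, 0.002]
force: [3.9, -0.4, -2.5]
opening: 0.0004
```

Contact is made (about 4 N). Now the arc.

```bash
python3 -m inch '[[[0.18,-0.31,0,0,0,-6,1],[0.18,-0.31,0,0,0,-6,1],[0.18,-0.31,0,0,0,-6,1],[0.18,-0.31,0,0,0,-6,1],[0.18,-0.31,0,0,0,-6,1]]]'
python3 -m inch '[[[0.18,-0.31,0,0,0,-6,1],[0.18,-0.31,0,0,0,-6,1],[0.18,-0.31,0,0,0,-6,1],[0.18,-0.31,0,0,0,-6,1],[0,0,0,0,0,0,1]]]'
python3 - <<'E'
from h import *
from scipy.spatial.transform import Rotation as R
s=robot.read_state();M=R.from_rotvec(s["orientation"]).as_matrix()
D=np.array([.6118,-.0736,.072]); a=np.degrees(np.arctan2(M[1,0],M[0,0]))
print("tool x ang",a,"TCP rel dial in tool axes mm",(M.T@(s["tool_pos"]-D))*1e3,s["force"])
for n,z in(("scene",(90,260,110,310)),("top",(110,260,245,375))):
    c=robot.read_camera(n);cv2.imwrite(f"pics/2{n}.png",c["image"][z[0]:z[1],z[2]:z[3]])
a=cv2.imread("pics/2scene.png");b=cv2.imread("pics/2top.png")
cv2.imwrite("pics/2.png",np.hstack([cv2.resize(a,(460,391),interpolation=2),cv2.resize(b,(339,391),interpolation=2)]))
E
```

```text
t: 4.7
tool_pos: [0.6295, -0.0449, 0.0809]
orientation: [2.201, 2.24, 0.001]
force: [6.2, -1.2, -1.9]
opening: 0.0008
t: 5.2
tool_pos: [0.6159, -0.0396, 0.0812]
orientation: [1.69, 2.647, 0.001]
force: [4.2, 0.3, -0.8]
opening: 0.0005
tool x ang 114.87861839859404 TCP rel dial in tool axes mm [29.13836426 18.01500325 -9.16660328] [ 4.23231931  0.27712539 -0.80629118]
```

View pics/2.png

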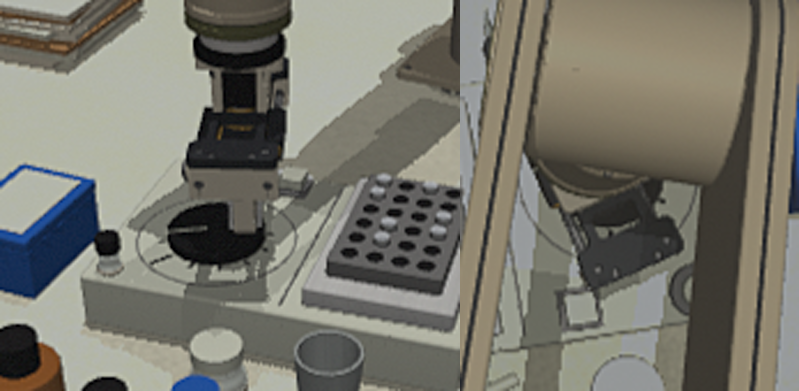

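The scene view shows the fingers behind the fin and the index now pointing left, with the long line a bit further round. I'll go 30° more, then measure from the scene camera.

```bash
python3 -m inch '[[[0.18,-0.31,0,0,0,-6,1],[0.18,-0.31,0,0,0,-6,1],[0.18,-0.31,0,0,0,-6,1],[0.18,-0.31,0,0,0,-6,1],[0.18,-0.31,0,0,0,-6,1]]]'
python3 -m inch '[[[0,0,0,0,0,0,1]]]'
cat > meas.py <<'E'
from h import *
import sys
D=np.array([.6118,-.0736]); half=.09;n=600
def polar(img): # angle rows, radius cols ; right=-y, up=+x
    return cv2.warpPolar(img,(300,720*2),(n/2,n/2),300,cv2.INTER_LINEAR)
c=robot.read_camera(sys.argv[1])
A=rectify(c,D,.072);B=rectify(c,D,.060)
cv2.imwrite("pics/%s.png"%sys.argv[2],cv2.resize(np.hstack([A,B]),(800,400)))
for nm,I,r0,r1,sg in(("index",A,22,43,1),("long",B,58,70,-1)):
    g=cv2.cvtColor(polar(I),cv2.COLOR_BGR2GRAY).astype(float)
    p=g[:,int(r0/.3):int(r1/.3)].mean(1)*sg
    # image angle th: (right,down)=(cos,sin) -> world y=-cos, x=-sin
    th=np.arange(1440)/4; w=np.degrees(np.arctan2(-np.cos(np.radians(th)),-np.sin(np.radians(th))))
    from scipy.ndimage import uniform_filter1d,median_filter
    q=uniform_filter1d(p,12,mode="wrap")-median_filter(p,120,mode="wrap")
    for _ in range(4):
        k=int(q.argmax()); print(nm,round(w[k],1),round(q[k],1)); q[np.arange(k-40,k+40)%1440]=-99
E
python3 meas.py scene r1
```

```text
t: 5.8
tool_pos: [0.5985, -0.0414, 0.0811]
orientation: [0.948, 2.994, 0.001]
force: [4.4, 1.6, 0.7]
opening: 0.0006
t: 5.9
tool_pos: [0.598, -0.0415, 0.0809]
orientation: [0.952, 2.994, 0.001]
force: [3.5, 2.2, 1.5]
opening: 0.0004
index -27.0 80.1
index -169.5 4.6
index -114.5 2.7
index 149.8 2.7
long -28.0 82.4
long 102.8 18.6
long 62.3 13.3
long 52.3 10.6
```

View pics/r1.png

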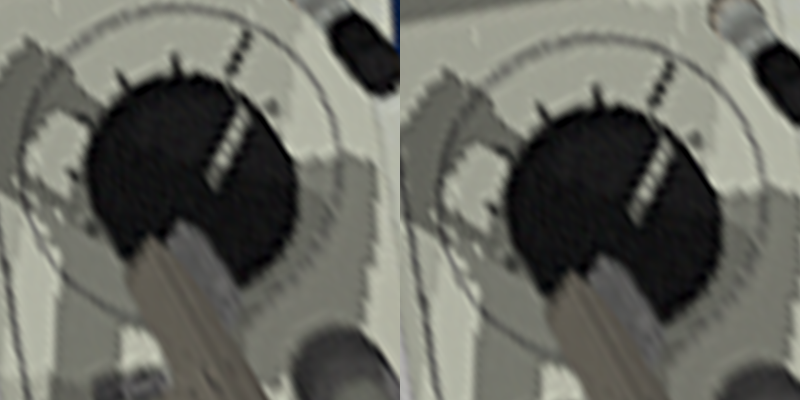

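The index reads −27° against −28° for the long line, so they look aligned (the rectified view shows the index pointing at the long line). I'll back off, lift clear and check from the top.

```bash
python3 -m inch '[[[0,0.7,0,0,0,0,1],[0,0.8,0,0,0,0,1],[0,0,-4,0,0,0,1],[0,0,-4,0,0,0,1],[0,0,-4,0,0,0,1]]]'
python3 -m inch '[[[1.1,-3.8,0,0,0,0,1],[1.1,-3.8,0,0,0,0,1],[1.1,-3.8,0,0,0,0,1],[1.1,-3.8,0,0,0,0,1],[1.1,-3.8,0,0,0,0,1]]]'
python3 -m inch '[[[0,0,0,0,0,0,1],[0,0,0,0,0,0,1]]]'
python3 meas.py scene r2; python3 meas.py top r3
python3 - <<'E'
from h import *
from scipy.spatial.transform import Rotation as R
s=robot.read_state();print(s["q"])
a=cv2.imread("pics/r2.png")[:,:400];b=cv2.imread("pics/r3.png")[:,:400];cv2.imwrite("pics/r23.png",np.hstack([a,b]))
E
```

```text
t: 6.45
tool_pos: [0.6061, -0.0288, 0.2011]
orientation: [-0.952, -2.991, 0.001]
force: [1.5, 0.0, 0.5]
opening: 0.0004
t: 6.95
tool_pos: [0.4508, -0.1532, 0.2003]
orientation: [-0.952, -2.993, 0.0]
force: [0.4, -0.3, -0.3]
opening: 0.0009
t: 7.15
tool_pos: [0.452, -0.1531, 0.2007]
orientation: [0.955, 2.993, 0.0]
force: [-0.1, -0.4, -0.2]
opening: 0.0006
index -27.0 84.2
index -168.5 14.6
index 154.2 2.8
index -145.2 2.6
long -28.0 87.8
long -174.0 24.9
long -150.0 9.1
long -113.2 3.0
index -25.2 113.8
index 147.8 21.4
index 163.5 16.7
index 35.3 0.7
long -26.2 88.4
long 172.0 1.0
long -153.5 0.5
long -170.0 0.5
[-4.32364602e-01 -1.97657095e-01  1.84160386e+00  3.52089315e-04
  1.49771142e+00 -1.38785117e+00]
```

View pics/r23.png

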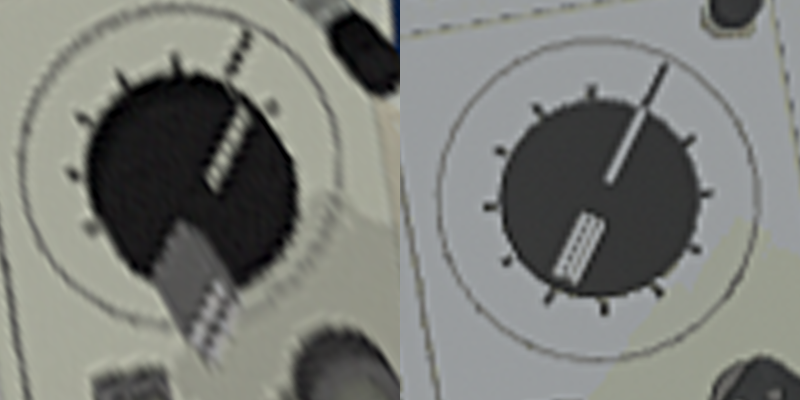

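Both views agree to within 1° (−27/−28 scene, −25/−26 top), so the dial is set. Now the round key.

```bash
python3 -m inch '[[[-2.5,2.2,0,0,0,0,1],[-2.4,2.3,2.5,0,0,0,1],[0,0,4,0,0,0,1],[0,0,4,0,0,0,1],[0,0,0,0,0,0,1]]]'
python3 -m inch '[[[0,0,0,0,0,0,1],[0,0,0,0,0,0,1]]]'
python3 -m inch '[[[0,0,0.3,0,0,0,1],[0,0,0.3,0,0,0,1],[0,0,0,0,0,0,1]]]'
python3 -m inch '[[[0,0,0.2,0,0,0,1],[0,0,0,0,0,0,1]]]'
```

```text
t: 7.75
tool_pos: [0.5143, -0.1414, 0.0889]
orientation: [-0.945, -2.984, -0.001]
force: [-1.1, 0.9, -0.5]
opening: 0.0008
t: 7.95
tool_pos: [0.5199, -0.1447, 0.0983]
orientation: [0.949, 2.991, -0.0]
force: [0.2, -0.0, -0.3]
opening: 0.0005
t: 8.25
tool_pos: [0.5183, -0.1446, 0.0902]
orientation: [0.951, 2.993, -0.0]
force: [-0.8, 0.1, 0.1]
opening: 0.0005
t: 8.45
tool_pos: [0.5179, -0.1445, 0.0875]
orientation: [-0.951, -2.994, -0.0]
force: [-0.3, 0.5, -0.3]
opening: 0.0006
```

```bash
python3 -m inch '[[[0,0,0.2,0,0,0,1],[0,0,0,0,0,0,1],[0,0,0,0,0,0,1]]]'
python3 -m inch '[[[0,0,0.2,0,0,0,1],[0,0,0,0,0,0,1],[0,0,0,0,0,0,1]]]'
python3 -m inch '[[[0,0,0.2,0,0,0,1],[0,0,0,0,0,0,1],[0,0,0,0,0,0,1]]]'
```

```text
t: 8.75
tool_pos: [0.518, -0.1445, 0.0855]
orientation: [-0.951, -2.994, -0.0]
force: [-0.7, 0.3, 0.4]
opening: 0.0009
t: 9.05
tool_pos: [0.518, -0.1444, 0.0835]
orientation: [-0.951, -2.994, -0.0]
force: [-1.4, -0.5, 0.4]
opening: 0.0006
t: 9.35
tool_pos: [0.5182, -0.1445, 0.0818]
orientation: [0.951, 2.994, -0.0]
force: [0.1, -0.4, 2.1]
opening: 0.0003
```

Contact at about 82 mm. Continuing the press.

```bash
python3 -m inch '[[[0,0,0.2,0,0,0,1],[0,0,0,0,0,0,1],[0,0,0,0,0,0,1]]]'
python3 -m inch '[[[0,0,0.2,0,0,0,1],[0,0,0,0,0,0,1],[0,0,0,0,0,0,1]]]'
python3 -m inch '[[[0,0,0.2,0,0,0,1],[0,0,0,0,0,0,1],[0,0,0,0,0,0,1]]]'
```

```text
t: 9.65
tool_pos: [0.5183, -0.1445, 0.0798]
orientation: [0.951, 2.994, 0.0]
force: [0.5, -0.2, 2.7]
opening: 0.0001
t: 9.95
tool_pos: [0.5183, -0.1445, 0.0778]
orientation: [0.951, 2.994, -0.0]
force: [0.4, 0.1, 3.4]
opening: 0.0006
t: 10.25
tool_pos: [0.5184, -0.1446, 0.0763]
orientation: [0.951, 2.994, -0.0]
force: [-2.0, 0.7, 8.4]
opening: 0.0005
```

```bash
python3 -m inch '[[[0,0,0.15,0,0,0,1],[0,0,0,0,0,0,1],[0,0,0,0,0,0,1]]]'
python3 -m inch '[[[0,0,-1,0,0,0,1],[0,0,-3,0,0,0,1],[0,0,-4,0,0,0,1],[0,0,-4,0,0,0,1],[0,0,0,0,0,0,1]]]'
python3 -m inch '[[[3,-3.5,0,0,0,0,1],[3,-3.5,0,0,0,0,1],[0,0,0,0,0,0,1],[0,0,0,0,0,0,1]]]'
python3 meas.py scene e1;python3 meas.py top e2
python3 - <<'E'
from h import *
c=robot.read_camera("top");d=robot.read_camera("scene")
cv2.imwrite("pics/e.png",np.hstack([cv2.resize(c["image"][90:290,120:380],(390,300)),cv2.resize(d["image"][110:290,80:320],(400,300))]))
E
```

```text
t: 10.55
tool_pos: [0.5184, -0.1446, 0.076]
orientation: [0.95, 2.994, -0.0]
force: [-6.8, 2.2, 19.4]
opening: 0.0007
t: 11.05
tool_pos: [0.5209, -0.1456, 0.2004]
orientation: [0.948, 2.986, -0.001]
force: [0.1, 0.5, 1.0]
opening: 0.0006
t: 11.45
tool_pos: [0.4278, -0.167, 0.1933]
orientation: [-0.953, -2.993, -0.001]
force: [0.1, 0.4, 0.0]
opening: 0.0004
index -27.0 84.0
index -168.8 14.4
index -145.2 3.1
index 153.8 2.4
long -28.0 87.4
long -174.0 25.6
long -157.0 14.2
long -143.0 5.6
index -25.2 112.9
index 147.8 21.4
index 163.5 16.6
index -145.8 0.8
long -26.2 87.5
long -170.5 1.1
long 172.0 0.6
long -152.8 0.5
```

View pics/e.png

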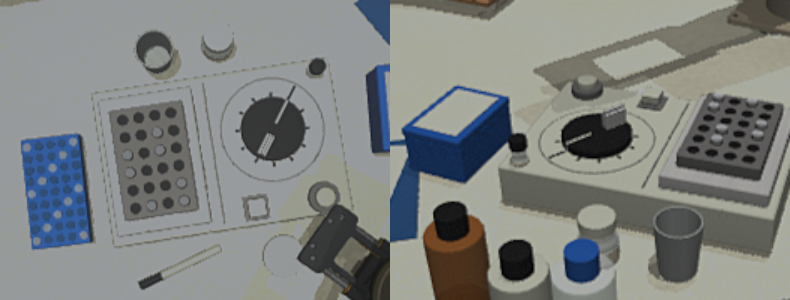

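The final view shows the index on the long line, the key up, everything standing and the gripper clear. Handing in.

```bash
python3 -c "
from plant import robot
robot.close_job()"
```

```text
the job is handed in; nothing more can be done
```

The dial is set to the long line, the round key has been pressed down and released, and the job was handed in at about 12 s. No verdict was reported.

- **Dial:** I pushed the fin about 90° counter-clockwise with the closed fingertips, from one side only. After the press, the index and long line differ by about 1° in both cameras: −27° against −28° in the scene view, and −25.2° against −26.2° in the top view. The two cameras disagree by about 2° on the absolute angle. The limit is about 5°.
- **Round key:** I felt contact at about 82 mm and pressed to about 76 mm, where the force rose sharply to 19 N at the stop. It looks up again in the last picture.
- **Everything else:** I kept the tool clear of the square key. By eye, the vial and other loose things stand where they were; I did not measure their positions. The gripper was clear of everything at hand-in, and no check failed.

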